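Trace the locked-out air line and bleed it

TASK

This plate feeds air to the machine, and before work starts the line behind the red-levered shut-off has to be bled. With closed fingers, follow that line's copper pipe with your fingertips from the shut-off round its bends to the vent block it leads to, staying over the pipe and within about a centimetre of it (a light brush is fine, leaning on it is not), then press that block's black vent button right down and finish while still holding it down. Leave the three shut-off levers, the other two vents and the loose fittings as they are, and pick nothing up.

Things in the scene. Friction and masses are not known exactly. Their poses are not given: they have to be found in the camera images.
- plate: Bright metal plate, 360 x 440 x 20 mm, lying on the bench and carrying everything; origin under its centre. Its x axis points from the shut-offs to the vent blocks, y to the left, z up. Three like lines lie on it side by side, 72 mm apart, in varying order; each shifts 50 mm to the left on its way, at different bends, so the vent straight across from a shut-off is not its own
- p0 (a point): Start of the trace: point on top of the red-levered line's copper pipe, 12 mm after it leaves the shut-off and 38 mm past the centre of that (lever 46 x 13 mm, set across the pipe, top 60 mm above the bench). The pipe is 8 mm thick, level, its top 41 mm above the bench; it runs p0-p1-p2-p3-p4 in straight legs with two right-angle bends. Neighbouring pipes come as near as 22 mm
- p1 (a point): Point on top of the same pipe in the middle of its first bend (to the left, 12 mm bend radius), about 30 mm from p0
- p2 (a point): Point on top of the same pipe in the middle of its second bend (back to the right, 12 mm bend radius), about 44 mm from p1
- p3 (a point): Point on top of the same pipe on its last straight leg, about 42 mm after p2
- p4 (a point): End of the trace: point on top of the same pipe, 40 mm after p3, 35 mm before the face of the vent block (40 x 40 mm, its top 46 mm above the work surface, the vent's housing and button on it)
- red_pipe: The copper pipe of the red-levered line, 8 mm thick, fixed; its origin is on the plate's top at the supply rail, 62 mm behind p0 and 21 mm lower than it
- red_vent_top (a point): Centre of the top face of the red line's vent button: a black round button, 28 mm across, on the vent block at the end of the pipe
- red_vent (a joint): Travel of that button in m: 0 released, 0.006 fully down. It springs back; fully down takes about 5 N
- blue_vent (a joint): Travel of the blue-levered line's vent button, m (0 released): leave alone
- green_vent (a joint): Travel of the green-levered line's vent button, m (0 released): leave alone
- red_lever (a joint): Angle of the red shut-off lever, rad: 0 closed (across the pipe), 1.57 open. Leave alone
- blue_lever (a joint): Angle of the blue shut-off lever, rad, 0 closed. Leave alone
- green_lever (a joint): Angle of the green shut-off lever, rad, 0 closed. Leave alone
- silencer: Loose brass silencer, 20 mm across and 38 mm tall, standing on the plate between two of the vent blocks; origin at its foot
- gauge: Loose spare pressure gauge, 42 mm across and 22 mm tall, lying face up near the plate's right edge; origin under its centre
- elbow: Loose grey elbow fitting, 18 mm across and 30 mm tall, standing near the plate's left edge; origin under its upright part

How it is judged:
By the outcome, as a careful person would: the job done as asked, in the order asked, and still so for the second after the job is handed in, while the arm keeps its last pose, push and grip.
It also fails if it takes over 42 s, if anything falls off the work surface, if the arm or the gripper's body presses on something with over 40 N, if the wrist force passes 120 N, or if a joint passes its speed limit or range.

ROBOT

A 7-joint arm with a two-finger parallel gripper is mounted at the origin on the work surface. World frame = base frame: x ahead of the robot, y to its left, z up, the work surface at z = 0. Lengths are in m, angles in rad, forces in N, time in s.
With the tool pointing down it reaches from about 0.425 to 0.875 m from the base axis. Payload 8.4 kg.
Tool frame: the origin (TCP) lies at the very end of the fingers, on their centre line; the grasp point (between the pads) lies 19 mm behind it; z points along the fingers, y is the direction in which the jaws open and shut (so a half turn about z gives the same grasp; the last joint's range is limited). The gripper opens to 87 mm and grips with 3 to 60 N. Pads are 19 mm wide; open, the fingers measure 117 mm over their backs; the gripper's body (75 mm by 190 mm) begins 51 mm behind the grasp point.
Start: joints at [1.03, 0.333, 0.04, 1.465, -0.013, 1.343, -0.059], TCP at [0.278, -0.588, 0.223] pointing down, gripper open.
Joint ranges: [-2.58, 2.58], [-0.38, 2.09], [-1.3, 1.39], [0.25, 2.4], [-1.5, 4.64], [0.08, 2.09], [-2.65, 2.65]. Speed limits (rad/s): [2.22, 2.22, 2.79, 2.79, 3.14, 3.14, 3.14].

INTERFACE

Orientations are given as a rotation vector (axis times angle).
In Python, from bench import arm, get_image, silhouettes gives the robot as it stands.
- The arm moves only by the shell command python3 -m inch 'ROWS' [FORCE]. ROWS is JSON, a list of rows, each a list of 3 entries, a list of its own where there are three numbers: the turn, a rotation vector about the tool's x, y, z in degrees, then the shift along the tool's x, y, z in mm, then the finger opening in mm, from 0 to 87. In form: [[[wx, wy, wz], [x, y, z], grip], ...]. A call has 1 to 8 rows; each row shifts and turns the commanded pose from where the row before left it, along the tool's axes as they then stand; what a row does not reach is not made up. A row lasts 1/10 s, in which the tool goes at most 50 mm and 8.59 degrees, less where a joint would pass 70% of its speed; a pose out of reach is approached as far as the arm can. A call with a gripper value outside its range is refused whole. The fingers move at their own pace and stop on an object; FORCE is the grip in N (left out, the last holds). Time passes only in rows, so rows that do not move let the fingers close. It gives the time, the measured TCP pose, the force and the opening at its end, in the units of the state.
- arm.observe(): the state, without advancing time (a new reading comes with each control period).
- get_image(name): name is "scene" or "top" or "wrist"; returns a dict with "img" (480x640x3 uint8, red, green, blue), "z_map" (480x640 float32, m along the optical axis (not along the pixel's ray), 0 where there is no reading), "K" (3x3 intrinsics, pixels), "k1" (the pictures are not rectified: a ray, as slopes to the right and down, at radius r is drawn at 1 + k1 r^2 times it, then the intrinsics apply), "cam_to_world" (4x4, takes a point from camera to world coordinates). Camera axes: x right, y down, z forward; pixel columns grow to the right and rows downward; lengths in m; the calibration is good to about 2 mm. A picture is of the moment at which its call begins.
- arm.finish_job(): hands the job in, once; it reports no verdict.
Trained networks look in a picture, given as the dict that the camera call returned (one of the last four; its "shot" number tells which), for a name from the list of things; names that differ only in an ending like _2 or _b are one class to them, and where a whole thing is asked for, a point or a joint stands for the part that bears it (a point fixed in the world has none). Each returns a list of dicts, best first, with "confidence" (0 to 1); they miss things now and then, are a little off and sometimes report something else, mostly with a low value. They report only what shows in the picture. A call takes as long as a camera call.
- silhouettes(picture, thing): "region" (480x640 bool, what is visible of it) and "location" ([column, row] in pixels, amid what is visible of it).
The state is a dict: "t": time; "joint_positions": joint angles; "joint_velocities": joint speeds; "joint_efforts": joint torques, N m; "ee_pos": TCP position; "eef_rot": TCP orientation; "contact_force": force on the tool from outside, world axes, zero at the start; "torque": the same for the moment, N m; "finger_gap": finger opening in m.
Only numpy, scipy, OpenCV 4.12 (cv2) and the standard library are available. Lean on these libraries where they do the work, as an engineer would, in place of code of your own. Each camera call takes 0.05 s, during which the arm holds its last target.

## Working session

There is one attempt and no reset: what is moved stays moved. The work goes in short steps, Python scripts to look and compute and a shell command to move; the robot and the scene stay as the last step left them, time stands still between calls to the robot, and variables do not carry over. Pictures are saved under pics/ and viewed, and the job is handed in when it is done.

```bash
mkdir -p pics; ls; python3 - <<'E'
from bench import arm,get_image,silhouettes
import cv2,numpy as np
print(arm.observe())
for n in ["top","scene"]:
    p=get_image(n); cv2.imwrite(f"pics/{n}0.png",p["img"][:,:,::-1]); print(n,p["K"],p["k1"],p["cam_to_world"])
    np.save(f"{n}0.npy",p,allow_pickle=True)
E
```

```text
pics
{'t': 0.0, 'joint_positions': array([ 1.02978592,  0.33393914,  0.0398324 ,  1.46629457, -0.01341455,
        1.34328547, -0.05846138]), 'joint_velocities': array([-3.33490439e-04, -6.02662736e-05, -5.87374861e-04,  2.13310212e-03,
       -9.76739539e-04, -8.75517761e-04,  5.78988716e-04]), 'joint_efforts': array([-1.08355514e-03, -6.56340265e+01,  1.33478589e+00, -4.03809392e+01,
       -5.99204306e-02,  4.45510133e-02,  1.27574285e-04]), 'ee_pos': array([ 0.27772083, -0.58715349,  0.22162904]), 'eef_rot': array([-3.06366995e+00, -6.88100215e-01,  7.02347451e-04]), 'contact_force': array([ 0.18289784,  0.02129666, -0.90050149]), 'torque': array([-0.00522273, -0.00446373, -0.00853229]), 'finger_gap': 0.087118535783433}
top [[539.65300134   0.         328.84321857]
 [  0.         539.65300134 240.69531553]
 [  0.           0.           1.        ]] -0.018645948350777597 [[-0.13079004 -0.97012587  0.20432757  0.38091952]
 [-0.9914056   0.12736135 -0.02990018  0.0449164 ]
 [ 0.0029835  -0.20648215 -0.97844582  0.84000638]
 [ 0.          0.          0.          1.        ]]
scene [[438.07537101   0.         312.83536579]
 [  0.         438.07537101 236.32994296]
 [  0.           0.           1.        ]] -0.014323722321039676 [[ 0.65973523  0.55781537 -0.50357863  0.90544626]
 [ 0.75147638 -0.48459098  0.44772183 -0.29719693]
 [ 0.00571645 -0.67380531 -0.73888681  0.65347983]
 [ 0.          0.          0.          1.        ]]
```

View pics/top0.png

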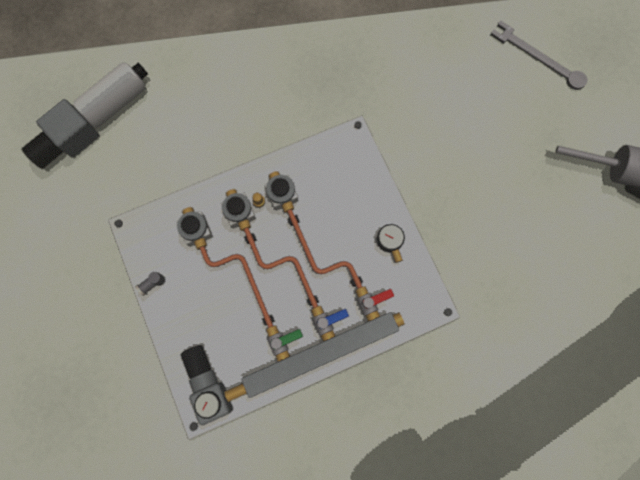

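View pics/scene0.png

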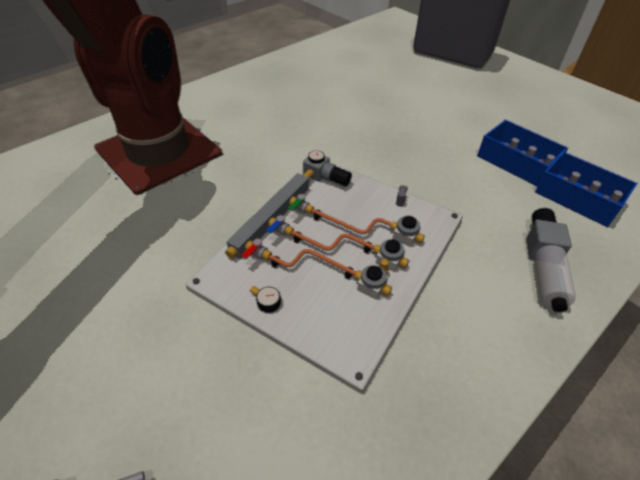

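The top view shows the red lever at (378,300). Its pipe bends at about (352,267) and (318,271), then runs straight to the vent at about (281,188).

```bash
cat > h.py <<'E'
import numpy as np,cv2
def ray(p,uv):
    uv=np.atleast_2d(np.array(uv,float)); K=p["K"]
    d=np.array([p["k1"],0,0,0.])
    n=cv2.undistortPoints(uv[:,None],K,d)[:,0]
    T=p["cam_to_world"]; return T[:3,3], np.c_[n,np.ones(len(n))]@T[:3,:3].T
def atz(p,uv,z):
    o,d=ray(p,uv); s=(z-o[2])/d[:,2]; return o+d*s[:,None]
def proj(p,X):
    X=np.atleast_2d(X); T=np.linalg.inv(p["cam_to_world"]); c=X@T[:3,:3].T+T[:3,3]
    return cv2.projectPoints(c,np.zeros(3),np.zeros(3),p["K"],np.array([p["k1"],0,0,0.]))[0][:,0]
def cloud(p):
    v,u=np.mgrid[:480,:640]; z=p["z_map"]; o,d=ray(p,np.c_[u.ravel(),v.ravel()])
    return (o+d*z.reshape(-1,1)).reshape(480,640,3)
E
python3 - <<'E'
from bench import arm,get_image,silhouettes
import cv2,numpy as np
from h import *
for n in ["top","scene"]:
    p=get_image(n); C=cloud(p)
    for t in ["plate","red_pipe","red_vent","red_vent_top","red_lever","silencer","gauge"]:
        for r in silhouettes(p,t)[:3]:
            m=r["region"]; q=C[m]; q=q[p["z_map"][m]>0]
            print(n,t,round(r["confidence"],2),np.round(r["location"],1),m.sum(),np.median(q,0).round(4),q[:,2].max().round(4))
            if t=="plate":
                c=cv2.findContours(m.astype('u1'),0,2)[0]; c=max(c,key=cv2.contourArea)
                print(cv2.boxPoints(cv2.minAreaRect(atz(p,c[:,0],0.02)[:,:2].astype('f4')*1000)))
    if n=="top":
        r=silhouettes(p,"red_pipe")[0]; cv2.imwrite("pics/c.png",cv2.resize(p["img"][160:360,230:430,::-1],(600,600),interpolation=2))
        im=p["img"].copy(); im[r["region"]]=[0,255,0]; cv2.imwrite("pics/m.png",cv2.resize(im[160:360,230:430,::-1],(600,600),interpolation=2))
E
```

```text
top plate 0.66 [186.  220.6] 275 [0.5935 0.2203 0.0688] 0.0722
[[586.9379  232.55678]
 [603.2463  211.97868]
 [626.8637  230.69572]
 [610.55536 251.27382]]
top plate 0.65 [282.6 276.8] 57650 [0.5018 0.1047 0.0213] 0.0781
[[ 284.5431    260.58502 ]
 [ 408.6654   -162.54085 ]
 [ 756.2893    -60.566742]
 [ 632.167     362.55914 ]]
top red_pipe 0.92 [314.1 265.7] 653 [0.5122 0.0443 0.0412] 0.0461
top red_vent 0.5 [189.3 222. ] 280 [0.5929 0.22   0.0688] 0.0722
top red_vent_top 0.62 [278.4 188.2] 282 [0.6331 0.0838 0.0684] 0.0722
top red_vent_top 0.39 [330.9 316.9] 270 [0.4304 0.0306 0.061 ] 0.0649
top red_lever 0.76 [378.7 296.1] 290 [ 0.4509 -0.0384  0.0609] 0.0652
top silencer 0.46 [257.9 200.7] 154 [0.6231 0.1197 0.0535] 0.0609
top gauge 0.74 [391.5 238.1] 762 [ 0.5385 -0.0731  0.043 ] 0.0477
scene plate 0.91 [331.  272.9] 29894 [0.5507 0.0335 0.0202] 0.0756
[[ 261.01746  275.9563 ]
 [ 393.47827 -175.39331]
 [ 758.83545  -68.16928]
 [ 626.37463  383.18033]]
scene plate 0.35 [250.3 248. ] 138 [ 0.4506 -0.0384  0.0599] 0.0636
[[ 4.0618860e+02 -3.2304716e-01]
 [ 4.1944476e+02 -4.7894234e+01]
 [ 4.3487805e+02 -4.3593605e+01]
 [ 4.2162189e+02  3.9775810e+00]]
scene red_pipe 0.82 [314.8 256.8] 474 [0.5179 0.0478 0.0399] 0.0437
scene red_vent 0.66 [374.7 275.2] 203 [0.6362 0.0801 0.0676] 0.0705
scene red_vent 0.3 [391.6 247. ] 196 [0.6157 0.1485 0.0674] 0.0712
scene red_vent_top 0.76 [374.  273.1] 180 [0.6366 0.0802 0.0677] 0.0705
scene red_lever 0.67 [405.6 221.7] 156 [0.5957 0.2169 0.0672] 0.0705
scene red_lever 0.46 [249.3 248.7] 159 [ 0.4509 -0.0395  0.0598] 0.0636
scene silencer 0.71 [350.7 272.3] 1704 [0.5929 0.0627 0.043 ] 0.0705
scene gauge 0.83 [266.3 298.6] 606 [ 0.5443 -0.0783  0.0419] 0.0457
scene gauge 0.37 [250.7 249.8] 172 [ 0.4507 -0.0381  0.0597] 0.0636
```

View pics/c.png

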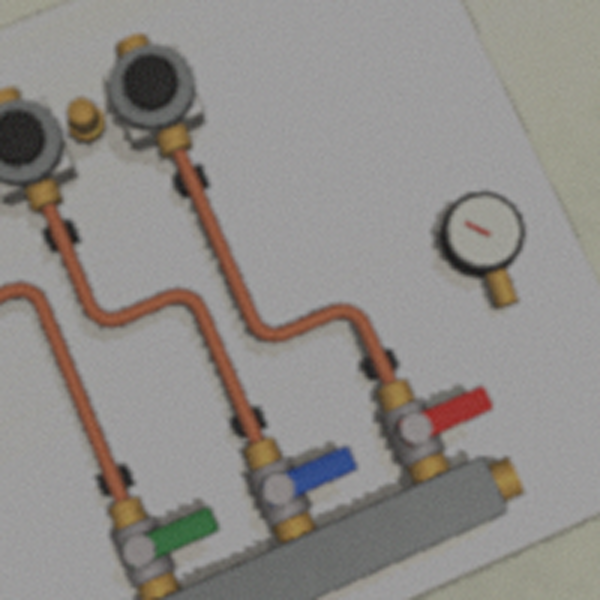

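View pics/m.png

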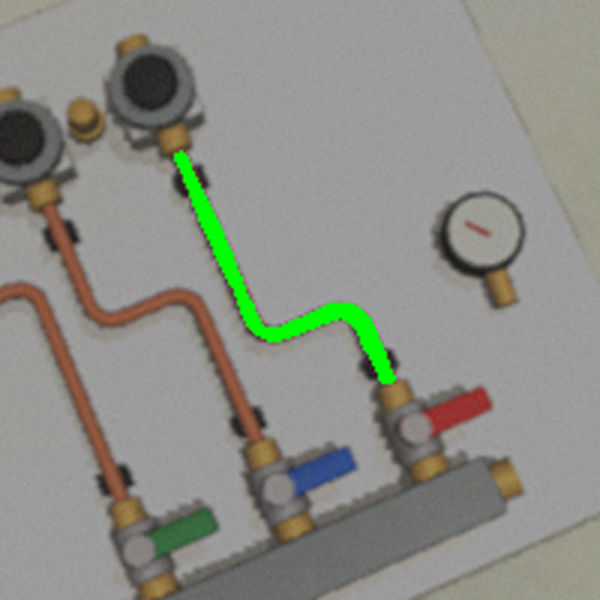

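```bash
cat > fit.py <<'E'
from bench import arm,get_image,silhouettes
import cv2,numpy as np
from scipy.optimize import least_squares
from h import *
def path(c,L=200):
    t=np.linspace(0,np.pi/2,12)
    a=np.c_[c-12+12*np.sin(t),12-12*np.cos(t)]
    b=np.c_[c+12-12*np.cos(t),38+12*np.sin(t)]
    P=np.r_[[[-40,0]],a,b,[[L,50]]]/1000
    s=np.r_[0,np.cumsum(np.linalg.norm(np.diff(P,axis=0),axis=1))]
    q=np.arange(0,s[-1],.0005); return np.c_[np.interp(q,s,P[:,0]),np.interp(q,s,P[:,1])]
from scipy.spatial import cKDTree
def fitpipe(XY):
    def f(v):
        P=path(v[3]*1000); d=XY-v[:2]; cs,sn=np.cos(v[2]),np.sin(v[2])
        l=np.c_[d@[cs,sn],d@[-sn,cs]]; return cKDTree(P).query(l)[0]
    r=least_squares(f,[.456,-.012,.285,.033],x_scale=[.01,.01,.1,.01],diff_step=1e-3,loss='soft_l1',f_scale=.004)
    return r.x,np.sqrt(np.mean(r.fun**2))
E
python3 - <<'E'
from fit import *
for n in ["top","scene"]:
    p=get_image(n); C=cloud(p)
    r=silhouettes(p,"red_pipe")[0]; v,u=np.nonzero(r["region"])
    XY=atz(p,np.c_[u,v],.039)[:,:2]
    x,e=fitpipe(XY); a=x[2]; R=np.array([[np.cos(a),-np.sin(a)],[np.sin(a),np.cos(a)]])
    l=(XY-x[:2])@R
    print(n,x.round(4),"rms",e.round(4),"along",np.percentile(l[:,0],[0.5,99.5]).round(4))
    for t in ["red_vent_top","red_lever"]:
        for r in silhouettes(p,t):
            m=r["region"]; 
            v,u=np.nonzero(m); X=atz(p,np.c_[u,v],.068 if 'vent' in t else .06)
            print(t,r["confidence"],X.mean(0).round(4),((X.mean(0)[:2]-x[:2])@R).round(4),"size",np.ptp((X[:,:2])@R,axis=0).round(4))
    # dark button pixel by intensity
    # height check
    m=(C[...,2]>0.064)&(np.hypot(C[...,0]-.635,C[...,1]-.082)<.03)
    print("top z",np.percentile(C[m][:,2],[10,50,90]).round(4))
E
```

```text
top [ 0.4698 -0.016   0.2818  0.0463] rms 0.002 along [0.0039 0.1529]
top z [0.0669 0.0688 0.0705]
scene [ 0.4691 -0.0174  0.28    0.0467] rms 0.0031 along [0.0022 0.1521]
red_vent_top 0.48 [0.6364 0.0795 0.068 ] [0.1877 0.0469] size [0.0272 0.031 ]
red_lever 0.65 [ 0.4512 -0.0398  0.06  ] [-0.0233 -0.0166] size [0.0165 0.0472]
red_lever 0.29 [0.4309 0.0299 0.06  ] [-0.0236  0.056 ] size [0.0189 0.0492]
top z [0.066  0.0678 0.0692]
```

```bash
cat > go.py <<'E'
import sys,numpy as np
from bench import arm
from scipy.spatial.transform import Rotation as Ro
O=np.array([.4695,-.0167]);a=.281
R=np.array([[np.cos(a),-np.sin(a)],[np.sin(a),np.cos(a)]])
c=46.5
P={"p0":(14.4,0),"p1":(c-3.5,3.5),"p2":(c+3.5,46.5),"p3":(c+45.5,50),"p4":(c+85.5,50),"v":(c+140.5,50)}
D=Ro.from_matrix(np.array([[np.cos(a),np.sin(a),0],[np.sin(a),-np.cos(a),0],[0,0,-1]]))
def main():
    s=arm.observe(); p=s["ee_pos"]; r=Ro.from_rotvec(s["eef_rot"])
    l=R.T@(p[:2]-O)*1000
    print("t",round(s["t"],2),"TCP plate-frame mm",l.round(1),"z",(p[2]*1000).round(1),"F",s["contact_force"].round(2),"gap",round(s["finger_gap"],4))
    print("turn err deg(tool)",np.degrees((r.inv()*D).as_rotvec()).round(2))
    for k,z in [x.split("@") for x in sys.argv[1:]]:
        w=np.r_[O+R@(np.array(P[k])/1000),float(z)/1000]
        print(k,w.round(4),"tool shift mm",(r.inv().apply(w-p)*1000).round(1),"in final axes",(D.inv().apply(w-p)*1000).round(1))
main()
E
python3 go.py p0@120
```

```text
t 1.35 TCP plate-frame mm [-342.4 -495.3] z 222.6 F [-0.52  0.64 -0.59] gap 0.0868
turn err deg(tool) [-0.    0.    9.21]
p0 [ 0.4833 -0.0127  0.12  ] tool shift mm [ 431.5 -431.8  102.6] in final axes [ 356.8 -495.3  102.6]
```

```bash
python3 -m inch '[[[0,0,2.3],[0,0,0],0],[[0,0,2.3],[0,0,0],0],[[0,0,2.3],[0,0,0],0],[[0,0,2.3],[0,0,0],0]]' 20; python3 go.py p0@120
```

```text
t: 1.75
ee_pos: [0.2779, -0.5876, 0.2225]
eef_rot: [-3.111, -0.438, 0.0]
contact_force: [-0.2, 0.9, 0.9]
finger_gap: 0.0628
t 1.75 TCP plate-frame mm [-342.4 -495.3] z 222.5 F [-0.21  0.9   0.88] gap 0.0628
turn err deg(tool) [-0.   -0.   -0.08]
p0 [ 0.4833 -0.0127  0.12  ] tool shift mm [ 356.1 -495.9  102.6] in final axes [ 356.8 -495.3  102.5]
```

```bash
python3 -m inch '[[[0,0,0],[15,-21,0],0],[[0,0,0],[22,-30,0],0],[[0,0,0],[22,-30,0],0],[[0,0,0],[22,-30,0],0],[[0,0,0],[22,-30,0],0],[[0,0,0],[22,-30,0],0],[[0,0,0],[22,-30,0],0],[[0,0,0],[22,-30,0],0]]'
python3 -m inch '[[[0,0,0],[22,-30,0],0],[[0,0,0],[22,-30,0],0],[[0,0,0],[22,-30,0],0],[[0,0,0],[22,-30,0],0],[[0,0,0],[22,-30,0],0],[[0,0,0],[22,-30,0],0],[[0,0,0],[15,-20,0],0],[[0,0,0],[0,0,0],0]]'; python3 go.py p0@120
python3 - <<'E'
from bench import get_image
import cv2
p=get_image("wrist");cv2.imwrite("pics/w1.png",p["img"][:,:,::-1])
E
```

```text
t: 2.55
ee_pos: [0.3765, -0.3173, 0.2228]
eef_rot: [3.11, 0.44, 0.001]
contact_force: [1.2, -0.3, -0.2]
finger_gap: 0.0031
t: 3.35
ee_pos: [0.4629, -0.082, 0.2229]
eef_rot: [-3.109, -0.449, -0.002]
contact_force: [0.8, -0.4, 0.2]
finger_gap: 0.0003
t 3.35 TCP plate-frame mm [-24.4 -60.9] z 222.9 F [ 0.75 -0.41  0.19] gap 0.0003
turn err deg(tool) [-0.03 -0.07  0.33]
p0 [ 0.4833 -0.0127  0.12  ] tool shift mm [ 39.1 -60.6 103. ] in final axes [ 38.8 -60.9 102.9]
```

View pics/w1.png

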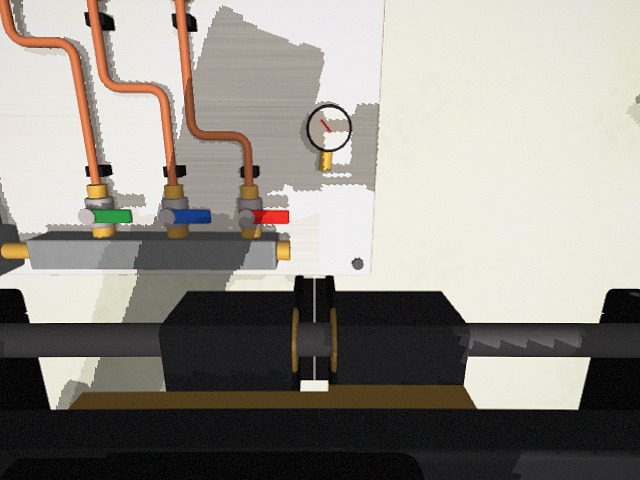

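The wrist view shows the red line, with its shut-off at (250,215), bends at (248,140) and (192,133), and closed fingertips at (315,280). I'll use it as a third measurement of the pipe.

```bash
python3 - <<'E'
from fit import *
p=get_image("wrist")
for r in silhouettes(p,"red_pipe")[:2]:
    v,u=np.nonzero(r["region"]); print(r["confidence"],r["location"],len(v))
    XY=atz(p,np.c_[u,v],.038)[:,:2]; x,e=fitpipe(XY); a=x[2]; R=np.array([[np.cos(a),-np.sin(a)],[np.sin(a),np.cos(a)]])
    l=(XY-x[:2])@R
    print(x.round(4),e.round(4),np.percentile(l[:,0],[0.5,99.5]).round(4),"corner",x[:2]+R@[x[3],0])
R=np.array([[np.cos(.281),-np.sin(.281)],[np.sin(.281),np.cos(.281)]]); print(np.array([.4695,-.0167])+R@[.0465,0])
E
python3 go.py p0@80
```

```text
0.67 [186.5, 107.0] 2208
[ 0.4684 -0.0151  0.2756  0.0471] 0.0025 [0.0039 0.1522] corner [ 0.51370609 -0.00231214]
[ 0.51417621 -0.00380478]
t 3.5 TCP plate-frame mm [-26.9 -65. ] z 222.6 F [-0.27 -0.43 -0.03] gap 0.0003
turn err deg(tool) [ 0.02  0.01 -0.02]
p0 [ 0.4833 -0.0127  0.08  ] tool shift mm [ 41.3 -65.  142.5] in final axes [ 41.3 -65.  142.6]
```

```bash
python3 -m inch '[[[0,0,0],[7,-10,15],0],[[0,0,0],[10,-15,25],0],[[0,0,0],[10,-15,25],0],[[0,0,0],[10,-15,25],0],[[0,0,0],[4.3,-10,25],0],[[0,0,0],[0,0,20],0],[[0,0,0],[0,0,8],0],[[0,0,0],[0,0,0],0]]'
python3 -m inch '[[[0,0,0],[0,0,0],0],[[0,0,0],[0,0,0],0]]';python3 go.py p0@46
python3 - <<'E'
from bench import get_image
import cv2
p=get_image("wrist");cv2.imwrite("pics/w2.png",p["img"][:,:,::-1])
p=get_image("scene");cv2.imwrite("pics/s2.png",cv2.resize(p["img"][150:350,180:445,::-1],(795,600)))
E
```

```text
t: 4.3
ee_pos: [0.4828, -0.0131, 0.0788]
eef_rot: [-3.111, -0.438, 0.003]
contact_force: [0.4, -0.2, 0.7]
finger_gap: 0.0005
t: 4.5
ee_pos: [0.4843, -0.0124, 0.0807]
eef_rot: [3.11, 0.439, 0.003]
contact_force: [-0.2, 0.7, 0.3]
finger_gap: 0.0008
t 4.5 TCP plate-frame mm [15.4 -0. ] z 80.7 F [-0.17  0.73  0.29] gap 0.0008
turn err deg(tool) [ 0.04 -0.1  -0.04]
p0 [ 0.4833 -0.0127  0.046 ] tool shift mm [-1.1 -0.  34.7] in final axes [-1.  -0.  34.7]
```

View pics/w2.png

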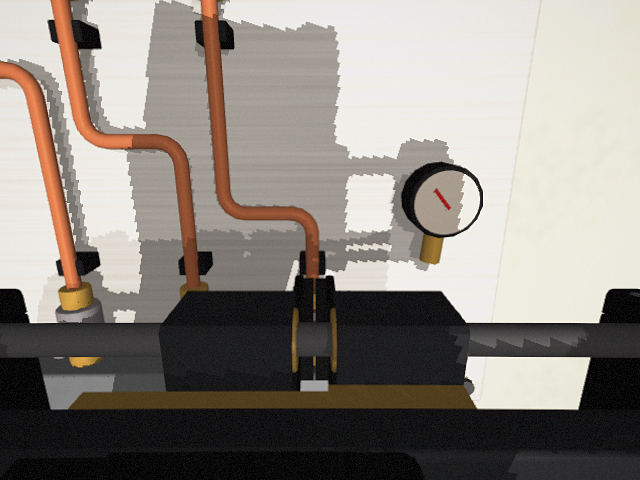

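View pics/s2.png

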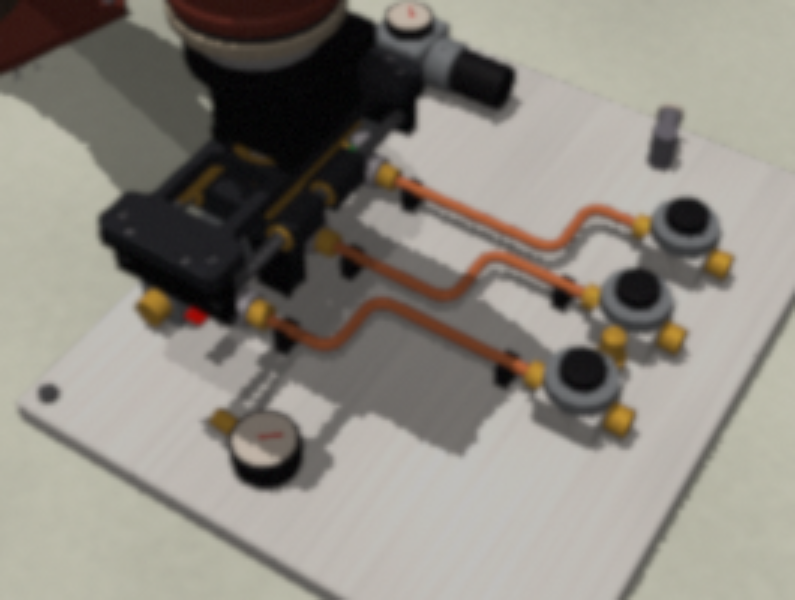

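The wrist view shows the pipe running straight under the closed fingertips at about (314,275). Before I lower the hand, I'll check how tall things are under it.

```bash
python3 - <<'E'
import numpy as np
from h import *
p=np.load("top0.npy",allow_pickle=True).item(); C=cloud(p)
O=np.array([.4695,-.0167]);a=.281
R=np.array([[np.cos(a),-np.sin(a)],[np.sin(a),np.cos(a)]])
l=(C[...,:2]-O)@R*1000; z=C[...,2]*1000
ok=(p["z_map"]>0)&(l[...,0]>-100)&(l[...,0]<260)&(l[...,1]>-120)&(l[...,1]<320)
for lo,hi in [(60,66),(66,75),(75,90),(90,130),(130,300)]:
    m=ok&(z>lo)&(z<=hi); 
    if m.sum(): print(lo,hi,m.sum(),l[m].min(0).round(),l[m].max(0).round())
E
```

```text
60 66 1581 [-87. -38.] [207. 284.]
66 75 1249 [-82.   2.] [200. 279.]
75 90 74 [-80. 247.] [-48. 274.]
```

```bash
python3 -m inch '[[[0,0,0],[-1,0,7],0],[[0,0,0],[0,0,8],0],[[0,0,0],[0,0,8],0],[[0,0,0],[0,0,6],0],[[0,0,0],[0,0,3],0],[[0,0,0],[0,0,1.5],0],[[0,0,0],[0,0,0],0],[[0,0,0],[0,0,0],0]]';python3 go.py p0@46 p1@46
```

```text
t: 5.4
ee_pos: [0.4828, -0.0121, 0.0463]
eef_rot: [3.111, 0.44, 0.001]
contact_force: [0.1, -0.8, 0.1]
finger_gap: 0.0005
t 5.4 TCP plate-frame mm [14.   0.7] z 46.3 F [ 0.11 -0.8   0.09] gap 0.0005
turn err deg(tool) [ 0.   -0.02  0.02]
p0 [ 0.4833 -0.0127  0.046 ] tool shift mm [0.4 0.7 0.3] in final axes [0.4 0.7 0.3]
p1 [ 0.5098 -0.0014  0.046 ] tool shift mm [29.  -2.8  0.3] in final axes [29.  -2.8  0.3]
```

```bash
python3 -m inch '[[[0,0,0],[3,0,0],0],[[0,0,0],[5,0,0],0],[[0,0,0],[5,0,0],0],[[0,0,0],[5,0,0],0],[[0,0,0],[3,0,0],0],[[0,0,0],[4,-1,0],0],[[0,0,0],[4,-2.5,0],0],[[0,0,0],[0,0,0],0]]';python3 go.py p1@46 p2@46
```

```text
t: 6.2
ee_pos: [0.5098, -0.0, 0.0461]
eef_rot: [-3.11, -0.441, -0.0]
contact_force: [-1.1, 0.3, -0.4]
finger_gap: 0.0007
t 6.2 TCP plate-frame mm [43.4  4.8] z 46.1 F [-1.14  0.34 -0.4 ] gap 0.0007
turn err deg(tool) [-0.02 -0.02  0.05]
p1 [ 0.5098 -0.0014  0.046 ] tool shift mm [-0.4  1.3  0.1] in final axes [-0.4  1.3  0.1]
p2 [0.5046 0.0418 0.046 ] tool shift mm [  6.7 -41.7   0.1] in final axes [  6.6 -41.7   0.1]
```

```bash
python3 -m inch '[[[0,0,0],[2.3,-3.2,0],0],[[0,0,0],[1,-4.5,0],0],[[0,0,0],[0,-5,0],0],[[0,0,0],[0,-5,0],0],[[0,0,0],[0,-5,0],0],[[0,0,0],[0,-5,0],0],[[0,0,0],[0,-5,0],0],[[0,0,0],[0,0,0],0]]';python3 go.py p2@46 p3@46
python3 - <<'E'
from bench import get_image
import cv2
p=get_image("wrist");cv2.imwrite("pics/w3.png",p["img"][:,:,::-1])
E
```

```text
t: 7.0
ee_pos: [0.5033, 0.0325, 0.0461]
eef_rot: [-3.11, -0.442, -0.0]
contact_force: [-0.5, -0.0, 0.5]
finger_gap: 0.0003
t 7.0 TCP plate-frame mm [46.1 37.8] z 46.1 F [-0.54 -0.03  0.45] gap 0.0003
turn err deg(tool) [-0.01 -0.    0.07]
p2 [0.5046 0.0418 0.046 ] tool shift mm [ 3.9 -8.6  0.1] in final axes [ 3.9 -8.7  0.1]
p3 [0.544  0.0569 0.046 ] tool shift mm [ 45.9 -12.1   0.1] in final axes [ 45.9 -12.2   0.1]
```

View pics/w3.png

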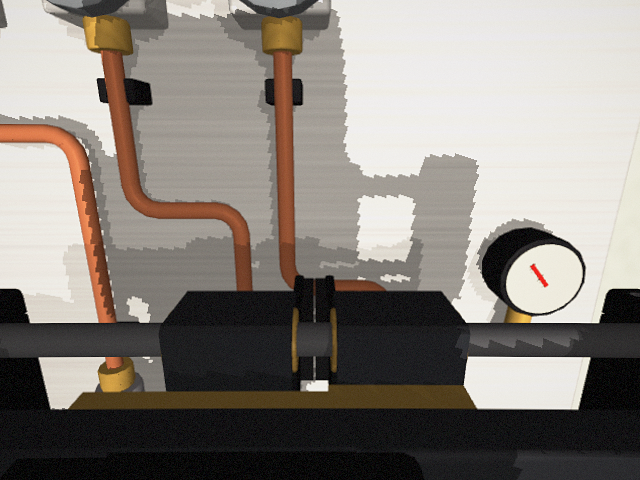

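```bash
python3 -m inch '[[[0,0,0],[0.8,-4.5,0],0],[[0,0,0],[3.1,-4,0],0],[[0,0,0],[4.3,-2.5,0],0],[[0,0,0],[4.5,-0.6,0],0],[[0,0,0],[6,0,0],0],[[0,0,0],[6,0,0],0],[[0,0,0],[6,0,0],0],[[0,0,0],[0,0,0],0]]';python3 go.py p3@46 p4@46
```

```text
t: 7.85
ee_pos: [0.5307, 0.0515, 0.046]
eef_rot: [-3.11, -0.44, -0.001]
contact_force: [0.2, -0.8, -0.2]
finger_gap: 0.0005
t 7.85 TCP plate-frame mm [77.7 48.6] z 46.0 F [ 0.18 -0.82 -0.19] gap 0.0005
turn err deg(tool) [-0.02 -0.02  0.01]
p3 [0.544  0.0569 0.046 ] tool shift mm [14.3 -1.4  0.1] in final axes [14.3 -1.4  0. ]
p4 [0.5825 0.0679 0.046 ] tool shift mm [54.3 -1.4  0.1] in final axes [54.3 -1.4  0. ]
```

```bash
python3 - <<'E'
from bench import get_image
import cv2
p=get_image("wrist");cv2.imwrite("pics/w4.png",p["img"][:,:,::-1])
E
```

```text
(no output)
```

View pics/w4.png

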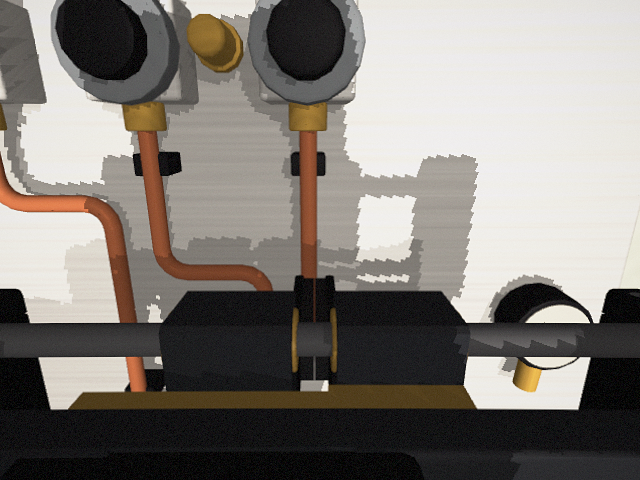

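```bash
python3 -m inch '[[[0,0,0],[5,-0.7,0],0],[[0,0,0],[8,-0.5,0],0],[[0,0,0],[8,0,0],0],[[0,0,0],[8,0,0],0],[[0,0,0],[8,0,0],0],[[0,0,0],[8,0,0],0],[[0,0,0],[6,0,0],0],[[0,0,0],[3,0,0],0]]'; python3 -m inch '[[[0,0,0],[2,0,0],0],[[0,0,0],[0,0,0],0]]';python3 go.py p4@46 v@90
```

```text
t: 8.7
ee_pos: [0.5819, 0.0677, 0.046]
eef_rot: [-3.11, -0.44, -0.0]
contact_force: [-0.8, -0.9, -0.6]
finger_gap: 0.0003
t: 8.9
ee_pos: [0.5833, 0.068, 0.046]
eef_rot: [-3.111, -0.44, 0.0]
contact_force: [0.4, 0.2, -0.7]
finger_gap: 0.0004
t 8.9 TCP plate-frame mm [132.9  49.8] z 46.0 F [ 0.35  0.2  -0.72] gap 0.0004
turn err deg(tool) [-0.    0.01  0.01]
p4 [0.5825 0.0679 0.046 ] tool shift mm [-0.9 -0.2  0. ] in final axes [-0.9 -0.2  0. ]
v [0.6353 0.0832 0.09  ] tool shift mm [ 54.1  -0.2 -44. ] in final axes [ 54.1  -0.2 -44. ]
```

```bash
python3 -m inch '[[[0,0,0],[2,0,0],0],[[0,0,0],[0,0,0],0],[[0,0,0],[0,0,-12],0],[[0,0,0],[0,0,-18],0],[[0,0,0],[0,0,-16],0]]'; python3 -m inch '[[[0,0,0],[10,0,0],0],[[0,0,0],[15,0,0],0],[[0,0,0],[15,0,0],0],[[0,0,0],[9,0,0],0],[[0,0,0],[3,0,0],0],[[0,0,0],[0,0,0],0],[[0,0,0],[0,0,0],0]]';python3 go.py v@72
python3 - <<'E'
from bench import get_image
import cv2
p=get_image("scene");cv2.imwrite("pics/s5.png",cv2.resize(p["img"][150:350,250:515,::-1],(795,600)))
p=get_image("top");cv2.imwrite("pics/t5.png",cv2.resize(p["img"][120:320,150:415,::-1],(795,600)))
E
```

```text
t: 9.4
ee_pos: [0.5853, 0.0686, 0.0937]
eef_rot: [-3.111, -0.44, -0.001]
contact_force: [0.6, -0.4, 0.0]
finger_gap: 0.0003
t: 10.1
ee_pos: [0.6347, 0.0828, 0.0919]
eef_rot: [3.111, 0.44, -0.001]
contact_force: [-0.2, 1.3, -0.5]
finger_gap: 0.0003
t 10.1 TCP plate-frame mm [186.3  49.8] z 91.9 F [-0.22  1.27 -0.46] gap 0.0003
turn err deg(tool) [-0.    0.03  0.02]
v [0.6353 0.0832 0.072 ] tool shift mm [ 0.7 -0.2 19.9] in final axes [ 0.7 -0.2 19.9]
```

View pics/s5.png

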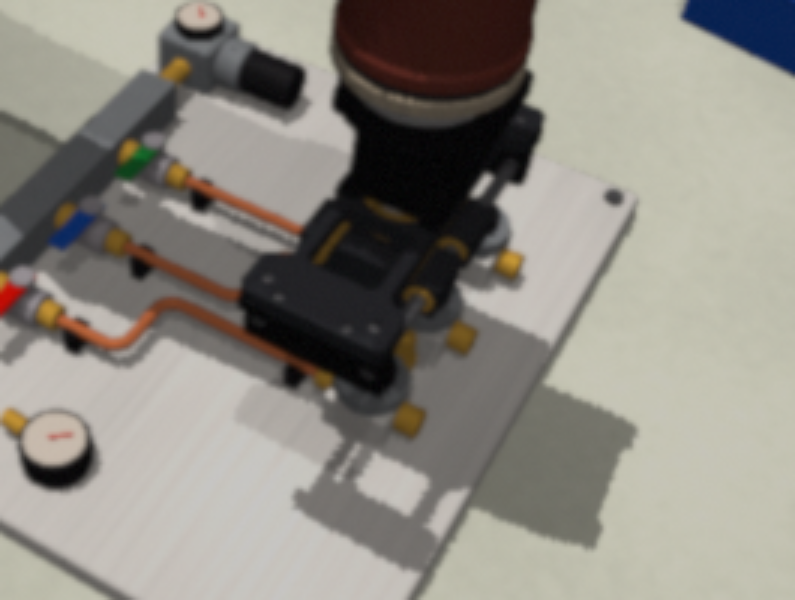

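The scene view shows the gripper centred over the red vent (housing at about (375,385)), clear of everything else. I'll lower it slowly until it touches.

```bash
python3 -m inch '[[[0,0,0],[0.5,0,5],0],[[0,0,0],[0,0,6],0],[[0,0,0],[0,0,5],0],[[0,0,0],[0,0,2],0],[[0,0,0],[0,0,0],0],[[0,0,0],[0,0,0],0]]';python3 go.py v@70; python3 -m inch '[[[0,0,0],[0,0,1],0],[[0,0,0],[0,0,1],0],[[0,0,0],[0,0,1],0],[[0,0,0],[0,0,0],0]]';python3 go.py v@70
```

```text
t: 10.8
ee_pos: [0.6357, 0.0831, 0.0741]
eef_rot: [-3.11, -0.44, -0.0]
contact_force: [-0.4, -0.3, 1.5]
finger_gap: 0.0004
t 10.8 TCP plate-frame mm [187.4  49.8] z 74.1 F [-0.36 -0.34  1.51] gap 0.0004
turn err deg(tool) [-0.01 -0.    0.01]
v [0.6353 0.0832 0.07  ] tool shift mm [-0.4 -0.2  4.1] in final axes [-0.4 -0.2  4.1]
t: 11.2
ee_pos: [0.6356, 0.083, 0.0709]
eef_rot: [-3.111, -0.44, 0.0]
contact_force: [-0.6, -0.1, 0.2]
finger_gap: 0.0003
t 11.2 TCP plate-frame mm [187.2  49.7] z 70.9 F [-0.58 -0.11  0.2 ] gap 0.0003
turn err deg(tool) [-0.    0.01  0.01]
v [0.6353 0.0832 0.07  ] tool shift mm [-0.2 -0.3  0.9] in final axes [-0.2 -0.3  0.9]
```

```bash
for i in 1; do :; done; python3 -m inch '[[[0,0,0],[0,0,1],0],[[0,0,0],[0,0,1],0],[[0,0,0],[0,0,0],0]]'; python3 -m inch '[[[0,0,0],[0,0,1],0],[[0,0,0],[0,0,1],0],[[0,0,0],[0,0,0],0]]'; python3 -m inch '[[[0,0,0],[0,0,1],0],[[0,0,0],[0,0,1],0],[[0,0,0],[0,0,0],0]]'
```

```text
t: 11.5
ee_pos: [0.6355, 0.083, 0.0689]
eef_rot: [-3.111, -0.44, 0.0]
contact_force: [0.6, 0.4, 0.2]
finger_gap: 0.0007
t: 11.8
ee_pos: [0.6357, 0.0831, 0.0671]
eef_rot: [-3.111, -0.44, -0.0]
contact_force: [-0.8, 0.3, 1.9]
finger_gap: 0.0005
t: 12.1
ee_pos: [0.6357, 0.0831, 0.0651]
eef_rot: [-3.11, -0.44, -0.0]
contact_force: [-1.0, -0.1, 3.2]
finger_gap: 0.0005
```

```bash
python3 -m inch '[[[0,0,0],[0,0,1],0],[[0,0,0],[0,0,1],0],[[0,0,0],[0,0,0],0]]'; python3 -m inch '[[[0,0,0],[0,0,1],0],[[0,0,0],[0,0,0],0],[[0,0,0],[0,0,0],0]]'; python3 -m inch '[[[0,0,0],[0,0,1],0],[[0,0,0],[0,0,0],0],[[0,0,0],[0,0,0],0]]'
```

```text
t: 12.4
ee_pos: [0.6357, 0.0831, 0.0631]
eef_rot: [-3.111, -0.44, -0.0]
contact_force: [-1.1, -0.0, 4.1]
finger_gap: 0.0006
t: 12.7
ee_pos: [0.6358, 0.083, 0.0625]
eef_rot: [3.111, 0.44, 0.0]
contact_force: [-2.9, -0.1, 7.2]
finger_gap: 0.0005
t: 13.0
ee_pos: [0.6358, 0.0831, 0.0624]
eef_rot: [3.11, 0.44, 0.001]
contact_force: [-5.8, -2.5, 14.1]
finger_gap: 0.0001
```

```bash
python3 - <<'E'
from bench import get_image
import cv2
import numpy as np
from h import *
p=np.load("top0.npy",allow_pickle=True).item(); C=cloud(p)
r=np.hypot(C[...,0]-.6345,C[...,1]-.084)
for lo,hi in [(0,.011),(.016,.018),(.018,.021)]:
    print(lo,hi,np.median(C[(r>lo)&(r<hi)][:,2]))
p=get_image("top");cv2.imwrite("pics/t6.png",cv2.resize(p["img"][120:420,150:450,::-1],(600,600)))
E
python3 -m inch '[[[0,0,0],[0,0,0],0],[[0,0,0],[0,0,0],0],[[0,0,0],[0,0,0],0]]'
```

```text
0 0.011 0.06910588378970861
0.016 0.018 0.05898808398716382
0.018 0.021 0.05886701869230737
t: 13.35
ee_pos: [0.6358, 0.0831, 0.0624]
eef_rot: [3.11, 0.44, 0.001]
contact_force: [-5.0, -1.3, 14.4]
finger_gap: 0.0005
```

View pics/t6.png

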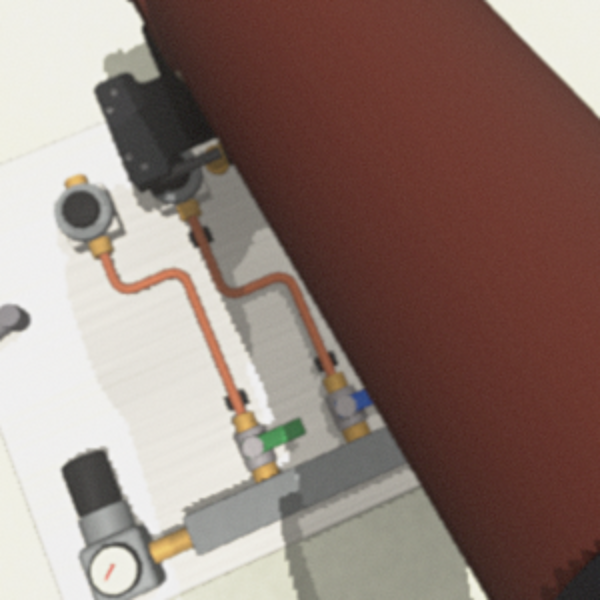

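The housing ring is at 59 mm, below the fingertips at 62.4 mm, so the button itself is at its stop: about 6 mm of travel with 14 N on it. In the top view the green lever, elbow and green vent look undisturbed. The arm hides the red line.

```bash
python3 -c "
from bench import arm
print(arm.finish_job())"
```

```text
the job is handed in; nothing more can be done
None
```

I traced the red-levered line's pipe with closed fingers from p0 through both bends to p4. Then I pressed that line's vent button to its stop and handed the job in while still holding it down.

- **Trace:** the fingertips stayed about 5 mm above the pipe. At every stop where I checked, they were within about 1.5 mm sideways of its measured centre line, and I saw no contact force above sensor noise. My pipe fits from the three cameras agreed to about 1.5 mm, which is the limit on how well I know the sideways distance.
- **Button:** contact came at about 68.5 mm and the fingertips stopped at 62.4 mm, which matches the 6 mm travel. The force then rose to about 14 N and held steady, with about 5 N of it sideways. The housing ring sits lower, at 59 mm, so the fingers were not resting on it.
- **Left alone:** in the last picture the green lever, green vent and elbow looked untouched, as did the visible part of the blue lever. The arm hid the red lever, most of the blue vent, the gauge and much of the silencer, so I did not check those again. I felt no unexpected force at any stop.
- **Time:** about 13.4 s of the 42 s allowed.

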